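# Fill the gap in the spice rack

## Task

One pocket of the wooden spice rack is empty. Take the spare black-capped spice jar that stands on the worktop outside the rack and set it down gently, upright, in that empty pocket. Leave the two jars that are already in the rack in their pockets.

Things in the scene. Friction and masses are not known exactly. Their poses are not given: they have to be found in the camera images.
- spice_rack: Low open light-wood rack, fixed, 76 (x) x 212 (y) x 46 mm: a row of three pockets centred at y = -68, 0, +68 mm (x = 0) in its frame. Origin: centre of its underside, on the worktop; z up. Pockets 60 x 60 mm inside, floor 8 mm above the worktop; walls 8 mm thick, up to 46 mm high. Two hold a jar each; any one is empty. Wall cupboards hang 0.45 m above the worktop from about x = 0.55 m on.
- spare_jar: Spare spice jar: slim, round, 41 mm wide, 105 mm tall, black cap (top 21 mm), 0.11 kg, upright on the worktop left (+y) of the rack, in a row roughly along world y with a salt shaker (44 wide, 90 tall; nearer to or farther from the rack than the jar) and, at the far left, an olive jar (70 wide, 86 tall); neighbours 70 mm or more away centre to centre. Origin: centre of its underside; z up.
- seated_jar_a: A spice jar of the same size and shape (41 mm in diameter, 105 mm tall, black cap), loose, standing in one of the rack's pockets. Origin: centre of its underside; z up along the jar.
- seated_jar_b: The other spice jar of the same size and shape that stands in one of the rack's pockets. Origin: centre of its underside; z up along the jar.
There are look-alikes about, which are no part of the job. What is shaped like the seated_jar_a but orange is not meant.

How it is judged:
At the end, for the whole second after the job is handed in: The spare jar stands upright (within 10 degrees) and at rest on the floor of the rack's empty pocket (underside no more than 16 mm above the worktop, centre within 15 mm of the pocket's), and the two other jars stand upright (within 10 degrees) in the pockets where they were (within 30 mm) (x of spare_jar in the frame of spice_rack between -0.015 and 0.015 m and y of spare_jar in the frame of spice_rack between -0.083 and 0.083 m and z of spare_jar in the frame of spice_rack between 0 and 0.016 m and angle between each of spare_jar, seated_jar_a, seated_jar_b's own z axis and vertical below 0.17 rad and linear speed of spare_jar below 0.02 m/s and distance of each of seated_jar_a, seated_jar_b from where it was at the start of the episode below 0.03 m); the robot touches nothing.
It fails at once if the spare jar is dropped into the rack instead of being set down (faster than 0.7 m/s between the rack's walls) (linear speed of spare_jar above 0.7 m/s and z of spare_jar in the frame of spice_rack below 0.045 m and horizontal distance between spare_jar and spice_rack below 0.09 m).
It fails at once if a jar already in the rack is lifted or pushed out of its pocket (distance of any of seated_jar_a, seated_jar_b from where it was at the start of the episode above 0.045 m).
It also fails if it takes over 40 s, if anything falls off the work surface, if the arm or the gripper's body presses on something with over 40 N, if the wrist force passes 120 N, or if a joint passes its speed limit or range.

## Robot

A 7-joint arm with a two-finger parallel gripper is mounted at the origin on a cart in front of the work surface, level with it; the furniture and walls round the work are solid. World frame = base frame: x ahead of the robot, y to its left, z up, the work surface at z = 0. Lengths are in m, angles in rad, forces in N, time in s.
With the tool pointing down it reaches from about 0.425 to 0.925 m from the base axis. Payload 6.8 kg.
Tool frame: the origin (TCP) lies at the very end of the fingers, on their centre line; the grasp point (between the pads) lies 19 mm behind it; z points along the fingers, y is the line along which they close (so a half turn about z gives the same grasp; the last joint's range is limited). The gripper opens to 85 mm and grips with 20 to 120 N. Pads are 22 mm wide; open, the fingers measure 114 mm over their backs; the gripper's body (76 mm by 85 mm) begins 54 mm behind the grasp point. The pads swing forward as they close: fully open they stand 13 mm farther back than shut.
Start: joints at [1.183, 0.477, 0.022, 1.555, -0.011, 1.109, -0.083], TCP at [0.186, -0.649, 0.231] pointing down, gripper open.
Joint ranges: [-2.96, 2.96], [-0.34, 2.1], [-1.41, 1.46], [0.24, 2.44], [-1.37, 4.51], [0.17, 1.92], [-2.96, 2.96]. Speed limits (rad/s): [2.39, 2.39, 3.14, 3.14, 3.14, 3.14, 3.14].

## Interface

Orientations are given as a rotation vector (axis times angle).
In Python, from bench import r gives the robot as it stands.
- The arm moves only by the tool play_rows, never from a script. Its argument "targets" is text: rows parted by semicolons, each of 5 numbers parted by spaces: the closure, from -1 (fully open) to 1 (shut), then the shift along the tool's x, y, z in m, then the turn about the tool's z in rad. In form: gripper dx dy dz spin; .... A call has 1 to 8 rows; each row is the pose to reach, as a shift and turn from the pose commanded when the call began, along the tool's axes at that moment; what a row does not reach only later rows make up. A row lasts 1/12 s, in which the tool goes at most 41.7 mm and 7.16 degrees, less where a joint would pass 70% of its speed; a pose out of reach is approached as far as the arm can. A call with a gripper value outside its range is refused whole. The fingers move at their own pace and stop on an object; "squeeze" is the grip in N (left out, the last holds). Time passes only in rows, so rows that repeat a pose let the fingers close. It gives the time, the measured TCP pose, the force, the opening and the grip force at its end, in the units of the state.
- r.get_obs(): the state, without advancing time (a new reading comes with each control period).
- r.grab_frame(name): name is "scene" or "top"; returns the picture (480x640x3 uint8, red, green, blue); there is no depth.
- r.camera_info(name): a dict with "fov_y" (degrees; the focal length in pixels is half the picture's height over the tangent of half this angle, whatever the lens; pixels are square), "cx", "cy" (the principal point, pixels), "k1" (the pictures are not rectified: a ray, as slopes to the right and down, at radius r is drawn at 1 + k1 r^2 times it, then the intrinsics apply), "position" and "rotation" of the camera in the world. Camera axes: x right, y down, z forward; pixel columns grow to the right and rows downward; lengths in m; the calibration is good to about 2 mm. A picture is of the moment at which its call begins. camera_info takes no time and is no camera call.
- r.hand_in(): hands the job in; it is judged then, once.
The state is a dict: "clock": time; "joints": joint angles; "qvel": joint speeds; "tau": joint torques, N m; "tcp_pos": TCP position; "orientation": TCP orientation; "contact_force": force on the tool from outside, world axes, zero at the start; "moment": the same for the moment, N m; "grip_width": finger opening in m; "gripper_force": force on a finger pad.
Only numpy, scipy, OpenCV 4.12 (cv2) and the standard library are available. Lean on these libraries where they do the work, as an engineer would, in place of code of your own. Each camera call takes 0.05 s, during which the arm holds its last target. There are 200 camera calls.

## Working session

There is one attempt and no reset: what is moved stays moved. The work goes in short steps, Python scripts to look and compute and a tool call to move; the robot and the scene stay as the last step left them, time stands still between calls to the robot, and variables do not carry over. Pictures are saved under pics/ and viewed, at most 10 in all, crops included, and the job is handed in when it is done.

Besides the shell and the picture viewer there is one more tool, called as name(argument=value, ...), one argument or row to a line, values as JSON. play_rows: Moves the arm, as the interface text tells. Its arguments: {"type":"object","properties":{"targets":{"type":"string"},"squeeze":{"type":"number"}},"required":["targets"]}

```bash
mkdir -p pics; python3 - <<'E'
from bench import r
import cv2
for n in("scene","top"):
    cv2.imwrite(f"pics/{n}0.png",r.grab_frame(n)[:,:,::-1]); print(r.camera_info(n))
o=r.get_obs(); print(o)
E
```

```text
{'fov_y': 51.714824553684736, 'cx': 323.1843853455171, 'cy': 245.45267436899775, 'k1': -0.03727609917157259, 'position': array([ 0.18106256, -0.4525221 ,  0.64631314]), 'rotation': array([-2.30852923,  0.61243586, -0.2353746 ])}
{'fov_y': 45.6705222031195, 'cx': 315.74987489219507, 'cy': 234.09522478956777, 'k1': 0.05779135419619049, 'position': array([0.34812959, 0.08979692, 0.88306327]), 'rotation': array([-2.16045534,  2.15302099, -0.17921607])}
{'clock': 0.1, 'joints': array([ 1.18291273,  0.47772089,  0.02234725,  1.55633685, -0.01146098,
        1.10930304, -0.08306706]), 'qvel': array([-1.47899778e-03, -2.22115184e-03,  3.56781536e-06, -3.11015218e-03,
        6.87006195e-04,  1.21923305e-03,  8.80505491e-04]), 'tau': array([ 4.55069370e-03, -5.97766435e+01,  1.61404364e+00, -2.81956905e+01,
        1.29159138e-02,  5.08421494e-03, -5.73799738e-06]), 'tcp_pos': array([ 0.18623039, -0.64825319,  0.23042737]), 'orientation': array([-3.10930890e+00, -4.37931944e-01,  6.00000233e-04]), 'contact_force': array([ 0.45123161, -0.68513348,  0.6176311 ]), 'moment': array([ 0.03097569,  0.01003775, -0.00611215]), 'gripper_force': 0.0, 'grip_width': 0.085777328606554}
```

View pics/scene0.png

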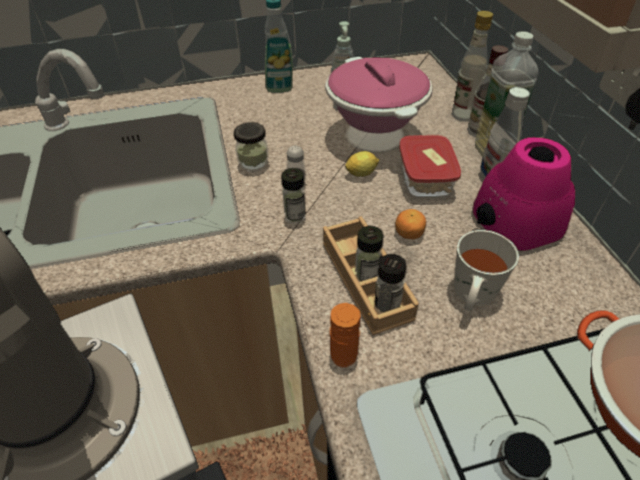

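View pics/top0.png

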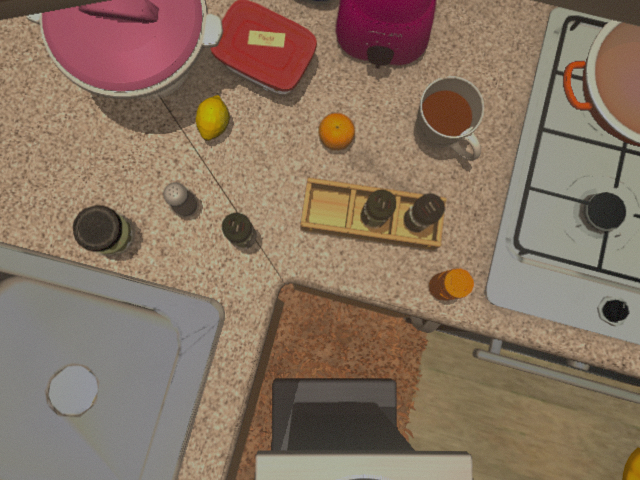

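The top view shows the spare jar's cap at (237,228), with the salt shaker at (177,197) beyond it. The rack spans about (302..443, 180..246), and its left (+y) pocket, at about (329,207), is empty. The orange look-alike is at (452,285).

```bash
cat > h.py <<'E'
import numpy as np, cv2
from bench import r
from scipy.spatial.transform import Rotation as R
def cam(n):
    c=r.camera_info(n); f=240/np.tan(np.radians(c['fov_y']/2))
    return c,f,R.from_rotvec(c['rotation']).as_matrix()
def ray(n,uv,z):
    c,f,M=cam(n); d=(np.array(uv,float)-[c['cx'],c['cy']])/f
    s=d.copy()
    for _ in range(20): s=d/(1+c['k1']*(s@s))
    w=M@[s[0],s[1],1]; p=c['position']; return p+w*(z-p[2])/w[2]
def proj(n,P):
    c,f,M=cam(n); q=M.T@(np.array(P)-c['position']); s=q[:2]/q[2]
    return s*(1+c['k1']*(s@s))*f+[c['cx'],c['cy']]
E
python3 - <<'E'
from h import *
im=cv2.imread('pics/top0.png'); hsv=cv2.cvtColor(im,cv2.COLOR_BGR2HSV)
def blobs(m,x0,y0,x1,y1,lab,amin):
    k=np.zeros_like(m);k[y0:y1,x0:x1]=m[y0:y1,x0:x1]
    k=cv2.morphologyEx(k,cv2.MORPH_OPEN,np.ones((3,3)))
    for c in cv2.findContours(k,cv2.RETR_EXTERNAL,cv2.CHAIN_APPROX_NONE)[0]:
        if cv2.contourArea(c)>amin: print(lab,cv2.contourArea(c),cv2.boundingRect(c),cv2.minEnclosingCircle(c),cv2.minAreaRect(c))
blk=(hsv[:,:,2]<70).astype(np.uint8)*255
blobs(blk,200,170,470,260,'blk',150)
wood=((hsv[:,:,0]>9)&(hsv[:,:,0]<28)&(hsv[:,:,1]>90)&(hsv[:,:,2]>80)).astype(np.uint8)*255
blobs(wood,290,165,460,260,'wood',300)
for uv in[(237,227)]: print(ray('top',uv,.105))
print(ray('top',(177,191),.09))
cv2.imwrite('pics/crop.png',cv2.resize(im[165:265,210:460],None,fx=3.2,fy=3.2,interpolation=cv2.INTER_CUBIC))
s=cv2.imread('pics/scene0.png')
cv2.imwrite('pics/crops.png',cv2.resize(s[140:340,250:430],None,fx=3,fy=3,interpolation=cv2.INTER_CUBIC))
E
```

```text
blk 643.5 (223, 213, 29, 31) ((236.38983154296875, 227.91525268554688), 15.170537948608398) ((236.75001525878906, 227.25001525878906), (29.698484420776367, 27.577163696289062), 45.0)
blk 684.5 (413, 194, 31, 31) ((427.80767822265625, 209.56593322753906), 16.17990493774414) ((427.300048828125, 208.90000915527344), (29.06888198852539, 30.857736587524414), 26.56505012512207)
blk 459.0 (366, 190, 29, 30) ((380.6307373046875, 204.95413208007812), 15.422618865966797) ((380.0, 204.5), (29.0, 28.0), 90.0)
wood 4949.5 (300, 177, 145, 73) ((373.7272644042969, 212.0454559326172), 74.9108657836914) ((373.4369201660156, 213.6758270263672), (142.8483123779297, 55.13893127441406), 8.426968574523926)
[0.47029077 0.18124258 0.105     ]
[0.52350711 0.26811573 0.09      ]
```

View pics/crop.png

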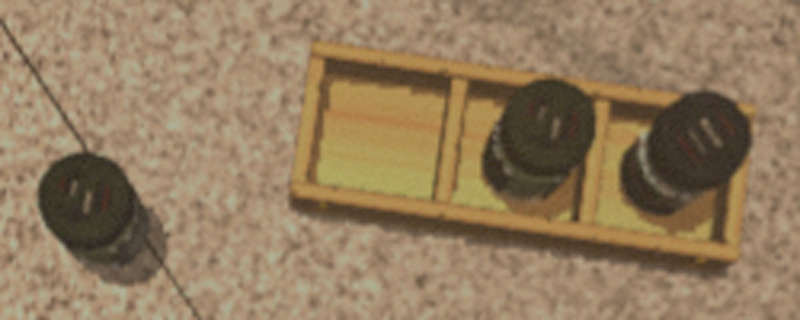

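View pics/crops.png

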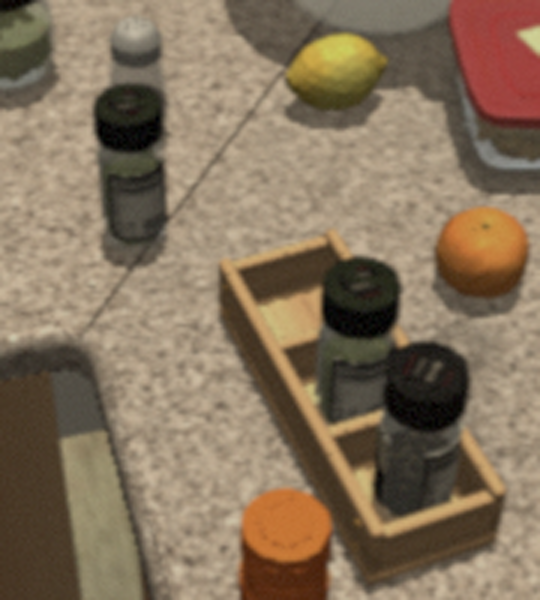

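The crops confirm that the +y pocket is empty. Rim corners in the top crop are about (313,43), (756,108), (737,258) and (292,200), and the cap centre is about (85,199).

```bash
python3 - <<'E'
from h import *
px=lambda c,o=(210,165),s=3.2:((c[0]+.5)/s+o[0]-.5,(c[1]+.5)/s+o[1]-.5)
def rack(n,uv):
    W=np.array([ray(n,u,.046)[:2] for u in uv])
    L=np.array([[.038,.106],[.038,-.106],[-.038,-.106],[-.038,.106]])
    Lc=L-L.mean(0);Wc=W-W.mean(0)
    th=np.arctan2((Lc[:,0]*Wc[:,1]-Lc[:,1]*Wc[:,0]).sum(),(Lc*Wc).sum())
    Rm=np.array([[np.cos(th),-np.sin(th)],[np.sin(th),np.cos(th)]])
    c=W.mean(0); print(n,'yaw',th,'c',c,'res mm',((W-c-L@Rm.T)*1e3).round(1).tolist(),'pocket',c+Rm@[0,.068], 'mid',c,'far',c+Rm@[0,-.068])
rack('top',[px(c) for c in[(313,43),(756,108),(737,258),(292,200)]])
rack('scene',[px(c,(250,140),3) for c in[(334,235),(500,492),(374,530),(222,266)]])
print(ray('top',px((85,199)),.105),ray('scene',px((129,101),(250,140),3),.105))
for c in[(548,127),(704,138)]: print(ray('top',px(c),.105))
for c in[(361,280),(428,367)]: print(ray('scene',px(c,(250,140),3),.105))
o=r.get_obs(); print(R.from_rotvec(o['orientation']).as_matrix().round(3))
E
```

```text
top yaw -0.13510871660639295 c [ 0.50319069 -0.01471186] res mm [[-0.5, -1.1], [-1.9, 1.1], [2.4, 1.8], [0.0, -1.8]] pocket [0.51235016 0.05266844] mid [ 0.50319069 -0.01471186] far [ 0.49403122 -0.08209215]
scene yaw -0.1430879027646368 c [ 0.50324093 -0.01748802] res mm [[-3.3, -4.2], [-2.8, 3.8], [4.5, 5.2], [1.5, -4.8]] pocket [0.51293774 0.04981704] mid [ 0.50324093 -0.01748802] far [ 0.49354412 -0.08479309]
[0.47050252 0.18231714 0.105     ] [0.47408213 0.18374808 0.105     ]
[ 0.50329342 -0.01787398  0.105     ]
[ 0.49878186 -0.08571073  0.105     ]
[ 0.50986633 -0.01011014  0.105     ]
[ 0.50499329 -0.07720851  0.105     ]
[[ 0.961  0.276 -0.001]
 [ 0.276 -0.961  0.002]
 [-0.    -0.002 -1.   ]]
```

play_rows(
  targets="-1 0.03 -0.022 -0.004 -0.07; -1 0.06 -0.044 -0.008 -0.14; -1 0.09 -0.066 -0.012 -0.21; -1 0.12 -0.088 -0.016 -0.28; -1 0.15 -0.11 -0.02 -0.35; -1 0.18 -0.132 -0.02 -0.42; -1 0.21 -0.154 -0.02 -0.49; -1 0.24 -0.176 -0.02 -0.56",
  squeeze=30,
)

```text
clock: 0.77
tcp_pos: [0.3691, -0.4116, 0.2512]
orientation: [-2.866, -1.285, 0.0]
contact_force: [0.3, 0.2, -0.3]
grip_width: 0.0851
gripper_force: 0.0
```

```bash
cat >> h.py <<'E'
def to(x,y,z,yaw=-.137):
    o=r.get_obs(); M=R.from_rotvec(o['orientation']).as_matrix(); d=M.T@(np.array([x,y,z])-o['tcp_pos'])
    a=np.arctan2(M[1,1],M[0,1]); s=-((yaw-a+np.pi)%(2*np.pi)-np.pi)
    print('tcp',o['tcp_pos'].round(4),'yaw',round(a,3),'tilt',M[:,2].round(3),'-> d',d.round(4),'spin',round(s,3),'j',o['joints'].round(2),'t',o['clock'],'w',round(o['grip_width'],4),'F',o['contact_force'].round(1))
E
python3 -c "
from h import *
to(.44,-.22,.25);to(.471,.183,.25)"
```

```text
tcp [ 0.3691 -0.4116  0.2512] yaw -0.728 tilt [-0.  0. -1.] -> d [ 0.1903 -0.0745  0.0012] spin -0.591 j [ 0.9   0.27 -0.2   1.82  0.06  1.06 -0.06] t 0.7667 w 0.0851 F [ 0.3  0.2 -0.3]
tcp [ 0.3691 -0.4116  0.2512] yaw -0.728 tilt [-0.  0. -1.] -> d [ 0.5118 -0.3194  0.0012] spin -0.591 j [ 0.9   0.27 -0.2   1.82  0.06  1.06 -0.06] t 0.7667 w 0.0851 F [ 0.3  0.2 -0.3]
```

play_rows(
  targets="-1 0.026 -0.01 0 -0.07; -1 0.052 -0.02 0 -0.14; -1 0.078 -0.03 0 -0.21; -1 0.104 -0.04 0 -0.28; -1 0.13 -0.05 0 -0.35; -1 0.156 -0.06 0 -0.42; -1 0.182 -0.07 0 -0.5; -1 0.208 -0.08 0 -0.59",
)

```text
clock: 1.43
tcp_pos: [0.4478, -0.2037, 0.2511]
orientation: [-2.368, -2.064, 0.001]
contact_force: [0.4, -0.9, -0.6]
grip_width: 0.0853
gripper_force: 0.0
```

```bash
python3 -c "
from h import *
to(.471,.183,.25)"
```

```text
tcp [ 0.4478 -0.2037  0.2511] yaw -0.137 tilt [-0.001 -0.    -1.   ] -> d [ 0.3863 -0.0299  0.0011] spin -0.0 j [ 0.68  0.18 -0.43  1.94  0.09  1.04  0.08] t 1.4333 w 0.0853 F [ 0.4 -0.9 -0.6]
```

play_rows(
  targets="-1 0.04 -0.003 0 0; -1 0.08 -0.006 0 0; -1 0.12 -0.009 0 0; -1 0.16 -0.012 0 0; -1 0.2 -0.015 0 0; -1 0.24 -0.018 0 0; -1 0.28 -0.021 0 0; -1 0.31 -0.024 0 0",
)

```text
clock: 2.1
tcp_pos: [0.4671, 0.1087, 0.2514]
orientation: [-2.37, -2.062, -0.001]
contact_force: [0.6, 0.7, 0.3]
grip_width: 0.0857
gripper_force: 0.0
```

play_rows(
  targets="-1 0.03 -0.002 0.01 0; -1 0.06 -0.004 0.02 0; -1 0.076 -0.006 0.04 0; -1 0.076 -0.006 0.06 0; -1 0.076 -0.006 0.08 0; -1 0.076 -0.006 0.09 0; -1 0.076 -0.006 0.09 0",
)

```text
clock: 2.68
tcp_pos: [0.4707, 0.1803, 0.159]
orientation: [-2.371, -2.058, 0.007]
contact_force: [-0.9, -0.6, -0.1]
grip_width: 0.0855
gripper_force: 0.0
```

```bash
python3 -c "
from h import *
to(.471,.183,.056)
cv2.imwrite('pics/t1.png',np.hstack([r.grab_frame('top')[100:400,120:480],r.grab_frame('scene')[80:380,220:580]])[:,:,::-1])"
```

```text
tcp [0.4707 0.1803 0.159 ] yaw -0.141 tilt [-0.005 -0.002 -1.   ] -> d [0.0029 0.0003 0.103 ] spin -0.004 j [ 0.06  0.36 -0.66  1.99  0.28  0.89 -0.89] t 2.6833 w 0.0855 F [-0.9 -0.6 -0.1]
```

View pics/t1.png

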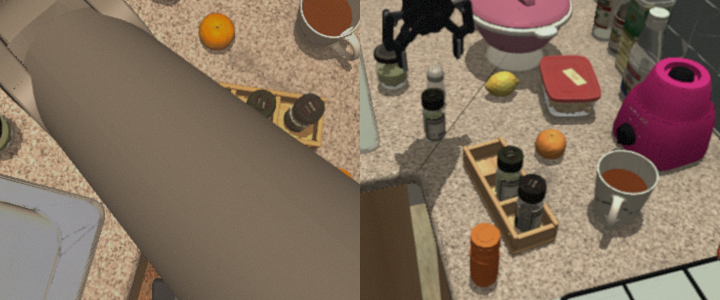

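The scene view shows the open gripper directly above the spare jar, with the jar at (433,110) in the right half. The arm hides the jar in the top view. I'll lower it straight down and close.

play_rows(
  targets="-1 0.002 0 0.02 0; -1 0.002 0 0.045 0; -1 0.002 0 0.07 0; -1 0.002 0 0.09 0; -1 0.002 0 0.103 0; -1 0.002 0 0.103 0; -1 0.002 0 0.103 0",
)

```text
clock: 3.37
tcp_pos: [0.4732, 0.1835, 0.059]
orientation: [2.373, 2.059, 0.001]
contact_force: [-0.3, 0.7, 0.9]
grip_width: 0.0854
gripper_force: 0.0
```

play_rows(
  targets="-0.6 0 0 0 0; -0.3 0 0 0 0; -0.1 0 0 0 0; 0.1 0 0 0 0; 0.4 0 0 0 0; 1 0 0 0 0; 1 0 0 0 0; 1 0 0 0 0",
)

```text
clock: 4.03
tcp_pos: [0.4731, 0.1836, 0.0592]
orientation: [2.372, 2.059, 0.002]
contact_force: [-1.5, -1.1, 6.0]
grip_width: 0.0403
gripper_force: 29.5
```

play_rows(
  targets="1 0 0 0 0; 1 0 0 0 0; 1 0 0 0 0; 1 0 0 0 0",
)

```text
clock: 4.37
tcp_pos: [0.4731, 0.1836, 0.0592]
orientation: [2.372, 2.059, 0.002]
contact_force: [-1.5, -0.9, 6.2]
grip_width: 0.0401
gripper_force: 29.5
```

```bash
python3 -c "
from h import *
to(.471,.183,.056)"
```

```text
tcp [0.4731 0.1836 0.0592] yaw -0.141 tilt [ 0.001  0.    -1.   ] -> d [-0.0009 -0.002   0.0032] spin -0.004 j [-0.03  0.51 -0.58  2.06  0.44  0.69 -1.03] t 4.3667 w 0.0401 F [-1.5 -0.9  6.2]
```

play_rows(
  targets="1 0 0 -0.01 0; 1 0 0 -0.03 0; 1 0 0 -0.055 0; 1 0 0 -0.08 0; 1 0 0 -0.1 0; 1 0 0 -0.11 0; 1 0 0 -0.11 0; 1 0 0 -0.11 0",
)

```text
clock: 5.03
tcp_pos: [0.4726, 0.183, 0.1683]
orientation: [2.372, 2.059, 0.0]
contact_force: [0.6, -0.2, -1.2]
grip_width: 0.0405
gripper_force: 30.6
```

```bash
python3 -c "
from h import *
to(.5125,.0525,.169)
a=r.grab_frame('scene')
cv2.imwrite('pics/t2.png',cv2.resize(a[40:300,200:480],None,fx=2,fy=2)[:,:,::-1])"
```

```text
tcp [0.4726 0.183  0.1683] yaw -0.141 tilt [ 0.001 -0.    -1.   ] -> d [-0.1235  0.0579 -0.0007] spin -0.004 j [ 0.07  0.35 -0.67  1.98  0.28  0.9  -0.89] t 5.0333 w 0.0405 F [ 0.6 -0.2 -1.2]
```

View pics/t2.png

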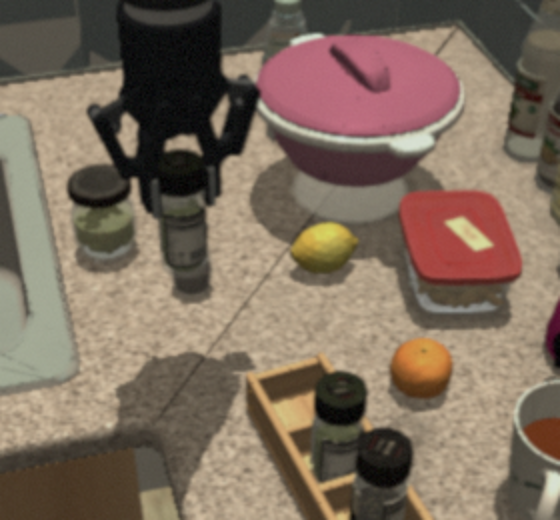

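The jar is gripped and upright, hanging at about (183,225) in the crop. The salt shaker behind it is untouched. Next I'll carry it over the empty pocket.

play_rows(
  targets="1 -0.015 0.007 0 0; 1 -0.035 0.017 0 0; 1 -0.06 0.028 0 0; 1 -0.085 0.04 0 0; 1 -0.105 0.05 0 0; 1 -0.118 0.055 0 0; 1 -0.123 0.0575 0 0; 1 -0.123 0.0575 0 0",
)

```text
clock: 5.75
tcp_pos: [0.5117, 0.0519, 0.1669]
orientation: [-2.374, -2.056, 0.004]
contact_force: [0.2, 0.7, -2.0]
grip_width: 0.0404
gripper_force: 30.6
```

play_rows(
  targets="1 0 0 0.01 0; 1 0 0 0.02 0; 1 0 0 0.03 0; 1 0 0 0.035 0; 1 0 0 0.035 0; 1 0 0 0.035 0",
)

```text
clock: 6.25
tcp_pos: [0.5118, 0.054, 0.1327]
orientation: [-2.371, -2.06, 0.001]
contact_force: [-0.5, -0.2, -0.6]
grip_width: 0.0398
gripper_force: 30.6
```

```bash
python3 -c "
from h import *
to(.512,.053,.067)
a=r.grab_frame('scene')
cv2.imwrite('pics/t3.png',cv2.resize(a[110:350,260:480],None,fx=2.5,fy=2.5)[:,:,::-1])"
```

```text
tcp [0.5118 0.054  0.1327] yaw -0.14 tilt [-0.001  0.    -1.   ] -> d [-0.0009  0.0004  0.0657] spin -0.003 j [ 0.27  0.41 -0.6   1.99  0.31  0.83 -0.65] t 6.25 w 0.0398 F [-0.5 -0.2 -0.6]
```

View pics/t3.png

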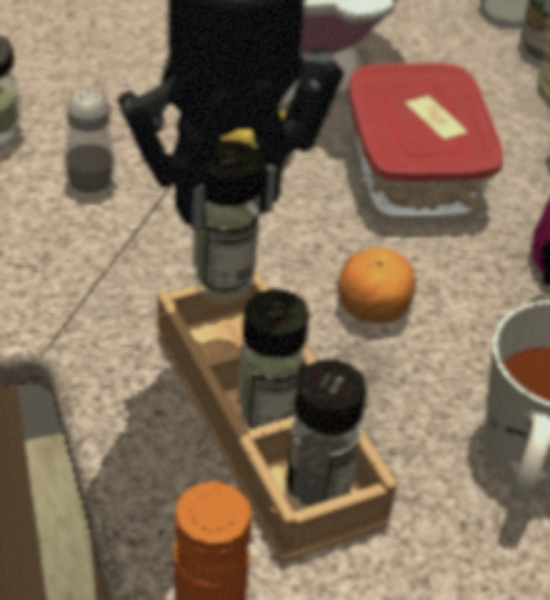

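The jar hangs upright above the empty pocket, with its underside at about (224,285) in the crop. I'll cross-check that against the rack in the same view.

```bash
python3 -c "
from h import *
print(ray('scene',(224/2.5+260,278/2.5+110),.074))
p=np.array([.512,.0525]);c,s=np.cos(-.137),np.sin(-.137)
for a,b in[(.034,.034),(.034,-.034),(-.034,-.034),(-.034,.034)]:
    q=proj('scene',[p[0]+c*a-s*b,p[1]+s*a+c*b,.046]);print(((q-[260,110])*2.5).round(1))"
```

```text
[0.51450685 0.05601323 0.074     ]
[246.9 268. ]
[288.7 331.5]
[196.  359.2]
[158.1 293.1]
```

play_rows(
  targets="1 -0.002 0 0.005 0; 1 -0.003 0 0.014 0; 1 -0.003 0 0.024 0; 1 -0.003 0 0.034 0; 1 -0.003 0 0.044 0; 1 -0.003 0 0.052 0; 1 -0.003 0 0.057 0; 1 -0.003 0 0.058 0",
)

```text
clock: 6.97
tcp_pos: [0.5111, 0.0505, 0.074]
orientation: [-2.371, -2.059, 0.003]
contact_force: [-0.8, 0.7, -0.8]
grip_width: 0.0399
gripper_force: 30.6
```

play_rows(
  targets="1 0 0 0.002 0; 1 0 0 0.004 0; 1 0 0 0.006 0; 1 0 0 0.007 0; 1 0 0 0.007 0; 1 0 0 0.007 0",
)

```text
clock: 7.47
tcp_pos: [0.5119, 0.0505, 0.0684]
orientation: [2.372, 2.059, 0.0]
contact_force: [0.6, -0.9, -1.2]
grip_width: 0.04
gripper_force: 30.6
```

play_rows(
  targets="1 0 0 0.001 0; 1 0 0 0.001 0; 1 0 0 0.002 0; 1 0 0 0.002 0; 1 0 0 0.002 0",
)

```text
clock: 7.88
tcp_pos: [0.5121, 0.0506, 0.0672]
orientation: [2.372, 2.059, 0.0]
contact_force: [-3.2, -0.4, 8.6]
grip_width: 0.0399
gripper_force: 31.8
```

The jar touched down at the expected height (8.6 N upward). Releasing.

play_rows(
  targets="0.3 0 0 0 0; 0 0 0 0 0; -0.3 0 0 0 0; -0.6 0 0 0 0; -1 0 0 0 0; -1 0 0 0 0; -1 0 0 0 0; -1 0 0 0 0",
)

```text
clock: 8.55
tcp_pos: [0.5118, 0.0505, 0.0662]
orientation: [-2.372, -2.059, 0.0]
contact_force: [1.1, 0.4, -0.4]
grip_width: 0.0858
gripper_force: 0.0
```

play_rows(
  targets="-1 0 0 -0.01 0; -1 0 0 -0.03 0; -1 0 0 -0.06 0; -1 0 0 -0.09 0; -1 0 0 -0.12 0; -1 0 0 -0.15 0; -1 0 0 -0.16 0; -1 0 0 -0.16 0",
)

```text
clock: 9.22
tcp_pos: [0.5136, 0.051, 0.2299]
orientation: [2.37, 2.057, 0.008]
contact_force: [0.2, 0.0, -0.7]
grip_width: 0.0857
gripper_force: 0.0
```

```bash
python3 -c "
from h import *
to(.512,.053,.067)
a=r.grab_frame('scene')
cv2.imwrite('pics/t4.png',cv2.resize(a[110:350,260:480],None,fx=2.5,fy=2.5)[:,:,::-1])"
```

```text
tcp [0.5136 0.051  0.2299] yaw -0.141 tilt [ 0.006  0.    -1.   ] -> d [ 0.0016 -0.0029  0.1628] spin -0.004 j [ 0.33  0.28 -0.65  1.9   0.2   1.02 -0.55] t 9.2167 w 0.0857 F [ 0.2  0.  -0.7]
```

View pics/t4.png

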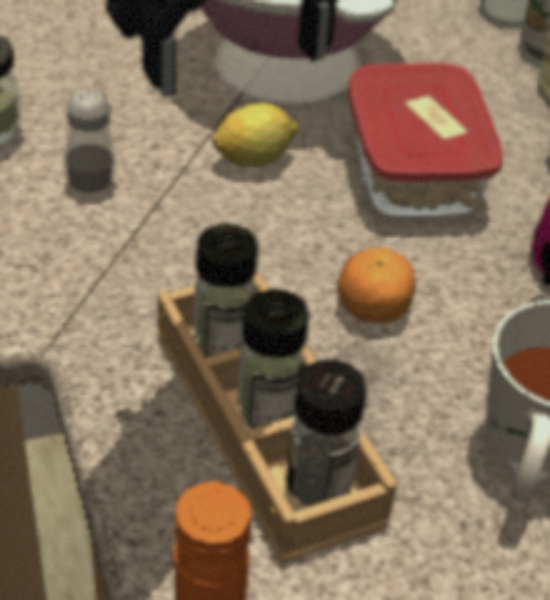

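The spare jar now stands upright in the left pocket, its cap at about (226,245) in the crop. The two seated jars haven't moved and the gripper is clear.

```bash
python3 -c "
from bench import r
print(r.hand_in())"
```

```text
the job is handed in; nothing more can be done
None
```

The spare jar is standing upright in the rack's empty left (+y) pocket, the two seated jars stayed in place, and the job was handed in at about 9 s; no verdict was returned.

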